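# Fit the T-handle to the bench press and close it

## Task

Fit the red T-handle onto the square head of the bench press's screw so that its hub sits fully home, then turn the handle clockwise (seen from above) as far as it goes, so that the press closes on the blank. Let go, leave the handle on the press, and do not disturb the bottle, the tin or the mallet.

Things in the scene. Friction and masses are not known exactly. Their poses are not given: they have to be found in the camera images.
- press: Green bench screw press fixed to the table, left or right. Base 140 (x) x 190 (y) x 22 mm; two columns at y = +-75 mm; crosshead 60 (x) x 190 (y) mm, top 140 mm above the table, column nuts up to 145 mm. Below it a dark platen, driven down by the screw onto a wooden blank with a brass die. Origin: centre of the underside, on the screw's axis; z up.
- square_head (a point): Foot of the screw's upright steel square head: centre of the round shoulder (48 mm across, 148 mm above the table) on which the handle's hub must rest. The head is 18 mm square and rises 22 mm above this point, the top 5 mm tapering evenly to 12 mm square. x and y axes are square to the head's faces and turn with the screw; z up.
- screw (a joint): Turn of the press's screw, rad: grows clockwise seen from above; 0 is fully open, 1.2 the stop, where the platen is down on the blank. Starts between 0 and 0.5, resists with about 0.2 N m of friction and stays where it is left.
- handle: Loose T-handle, about 0.45 kg, standing on its hub. Steel hub 44 x 44 mm square, 32 mm tall; in its underside a 20 mm square bore 28 mm deep with a 3 mm chamfer, its sides parallel to the hub's. Origin: centre of the underside; z up, x along the crossbar. Fits the square head in any of four quarter turns with about 0.1 rad of play either way, so the bar may lead the screw by that much.
- handle_bar (a point): Middle of the handle's red crossbar, which lies on top of the hub along the handle's x axis: 18 mm thick (y), 30 mm tall, from 32 to 62 mm above the hub's underside (this point: 47 mm). Black balls of 28 mm at its ends; 168 mm long over all. Same axes as the handle.
- dye_bottle: Bystander: amber bottle with yellow label and red cap, 44 mm across, 100 mm tall, beyond the gap between press and handle. Origin: centre of its underside.
- wax_tin: Bystander: round white tin with a blue band, 64 mm across, 50 mm tall, near the table's far side. Origin: centre of its underside.
- mallet: Bystander: white-headed mallet lying near the table's far side, handle along its own -x, 210 mm long, 48 mm high. Origin: on the table under the handle's line, 45 mm from the middle of the head.
There are look-alikes about, which are no part of the job. Several things look just like the handle: the one meant starts farthest from the robot's base.

How it is judged:
By the outcome, as a careful person would: the job done as asked, in the order asked, and still so for the second after the job is handed in, with the robot touching nothing.
It also fails if it takes over 51 s, if anything falls off the work surface, if the arm or the gripper's body presses on something with over 40 N, if the wrist force passes 120 N, or if a joint passes its speed limit or range.

## Robot

A 6-joint arm with a two-finger parallel gripper is mounted at the origin on the work surface. World frame = base frame: x ahead of the robot, y to its left, z up, the work surface at z = 0. Lengths are in m, angles in rad, forces in N, time in s.
With the tool pointing down it reaches from about 0.3 to 0.875 m from the base axis. Payload 6.4 kg.
Tool frame: the origin (TCP) lies midway between the tips of the shut fingers; the grasp point (between the pads) lies 19 mm behind it; z points along the fingers, x is the direction in which the jaws open and shut, and the axes are right-handed (so a half turn about z gives the same grasp; the last joint's range is limited). The gripper opens to 85 mm and grips with 20 to 120 N. Pads are 22 mm wide; open, the fingers measure 114 mm over their backs; the gripper's body (76 mm by 85 mm) begins 54 mm behind the grasp point. The pads swing forward as they close: fully open they stand 13 mm farther back than shut.
Start: joints at [1.002, 0.181, 1.607, -0, 1.354, -0.206], TCP at [0.204, 0.538, 0.231] pointing down, gripper open.
Joint ranges: [-2.99, 2.99], [-0.89, 2.07], [0.3, 2.58], [-1.14, 4.28], [0, 2.63], [-3.12, 3.12]. Speed limits (rad/s): [2.57, 2.57, 3.01, 3.14, 3.14, 3.14].

## Interface

Orientations are given as a unit quaternion [x, y, z, w].
In Python, from cell import * gives the robot as it stands.
- The arm moves only by the tool drive_tool, never from a script. Its argument "commands" is a list of rows, each an object of numbers: "claw": the closure, from 0 (fully open) to 1 (shut); "tx", "ty", "tz": the shift along the tool's x, y, z in cm; "twist": the turn about the tool's z in degrees. In form: [{"claw": .., "tx": .., "ty": .., "tz": .., "twist": ..}, ...]. A call has 1 to 8 rows; each row shifts and turns the commanded pose from where the row before left it, along the tool's axes as they then stand; what a row does not reach is not made up. A row lasts 1/8 s, in which the tool goes at most 62.5 mm and 10.7 degrees, less where a joint would pass 70% of its speed; a pose out of reach is approached as far as the arm can. A call with a gripper value outside its range is refused whole. The fingers move at their own pace and stop on an object; "grip_force" is the grip in N (left out, the last holds). Time passes only in rows, so rows that do not move let the fingers close. It gives the time, the measured TCP pose, the force and the opening at its end, in the units of the state.
- get_obs(): the state, without advancing time (a new reading comes with each control period).
- camera(name): name is "scene" or "top"; returns a dict with "image" (480x640x3 uint8, red, green, blue), "range_z" (480x640 float32, m along the optical axis (not along the pixel's ray), 0 where there is no reading), "K" (3x3 intrinsics, pixels), "eye" and "orientation" of the camera in the world. Camera axes: x right, y down, z forward; pixel columns grow to the right and rows downward; lengths in m; the calibration is good to about 2 mm. A picture is of the moment at which its call begins.
- hand_in(): hands the job in, once; it reports no verdict.
The state is a dict: "clock": time; "joint_positions": joint angles; "qvel": joint speeds; "tau": joint torques, N m; "ee_pos": TCP position; "ee_rot": TCP orientation; "force": force on the tool from outside, world axes, zero at the start; "ft_torque": the same for the moment, N m; "width": finger opening in m.
Only numpy, scipy, OpenCV 4.12 (cv2) and the standard library are available. Lean on these libraries where they do the work, as an engineer would, in place of code of your own. Each camera call takes 0.05 s, during which the arm holds its last target. There are 200 camera calls.

## Working session

There is one attempt and no reset: what is moved stays moved. The work goes in short steps, Python scripts to look and compute and a tool call to move; the robot and the scene stay as the last step left them, time stands still between calls to the robot, and variables do not carry over. Pictures are saved under pics/ and viewed, about 8 in all and at most 12, crops included, and the job is handed in when it is done.

Besides the shell and the picture viewer there is one more tool, called after ">>>" as name(argument=value, ...), one argument or row to a line, values as JSON. drive_tool: Moves the arm, as the interface text tells. Its arguments: {"type":"object","properties":{"commands":{"type":"array","items":{"type":"object","properties":{"claw":{"type":"number"},"tx":{"type":"number"},"ty":{"type":"number"},"tz":{"type":"number"},"twist":{"type":"number"}}}},"grip_force":{"type":"number"}},"required":["commands"]}

```bash
ls; mkdir -p pics
cat > h.py <<'E'
import numpy as np, cv2
from cell import *
from scipy.spatial.transform import Rotation as R
def pts(c):
    z=c["range_z"]; K=c["K"]; v,u=np.mgrid[0:480,0:640]
    p=np.stack([(u-K[0,2])/K[0,0]*z,(v-K[1,2])/K[1,1]*z,z],-1)
    q=np.array(c["orientation"]); 
    M=q if q.shape==(3,3) else R.from_quat(q).as_matrix()
    return p@M.T+np.array(c["eye"])
def save(im,n): cv2.imwrite(n,im[...,::-1])
E
python3 - <<'E'
from h import *
a=camera("scene");b=camera("top")
for c,n in((a,"scene"),(b,"top")):
    save(c["image"],f"pics/{n}1.png"); print(c["K"],c["eye"],c["orientation"]); np.savez(f"{n}1.npz",**c)
o=get_obs();print(o)
E
```

```text
pics
[[570.85815983   0.         324.55334383]
 [  0.         570.85815983 241.56775274]
 [  0.           0.           1.        ]] [1.3106924  0.04391297 0.59108643] [ 0.60845849  0.63327857 -0.35382979 -0.32177785]
[[622.83323781   0.         302.75886432]
 [  0.         622.83323781 239.36845795]
 [  0.           0.           1.        ]] [ 0.36898389 -0.01797473  1.34234162] [-0.70441606  0.70577607 -0.04219004  0.06243521]
{'clock': 0.1, 'joint_positions': array([ 1.00169146e+00,  1.81488180e-01,  1.60790116e+00,  2.02934458e-06,
        1.35382677e+00, -2.06276300e-01]), 'qvel': array([ 1.25132681e-03, -1.96274224e-03, -2.59180040e-04,  2.05013409e-03,
        2.82018500e-03, -3.81632319e-05]), 'tau': array([ 1.50928868e-04, -4.45878339e+01, -3.52240920e+01, -2.60384259e-04,
        4.12705878e-03,  1.87330693e-05]), 'ee_pos': array([0.20377253, 0.53714414, 0.23046552]), 'ee_rot': array([ 8.23079458e-01,  5.67925653e-01, -7.48756445e-04,  3.13473238e-04]), 'force': array([ 0.32623359, -0.56822242, -0.33389965]), 'ft_torque': array([-0.02312233, -0.00167206,  0.00109641]), 'width': 0.08540515746246863}
```

View pics/scene1.png

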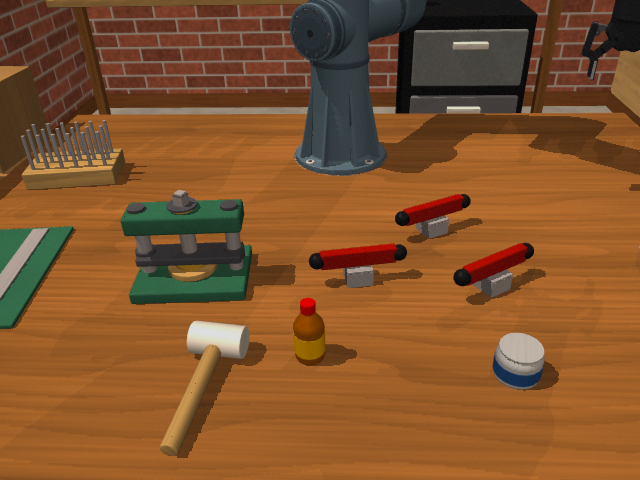

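View pics/top1.png

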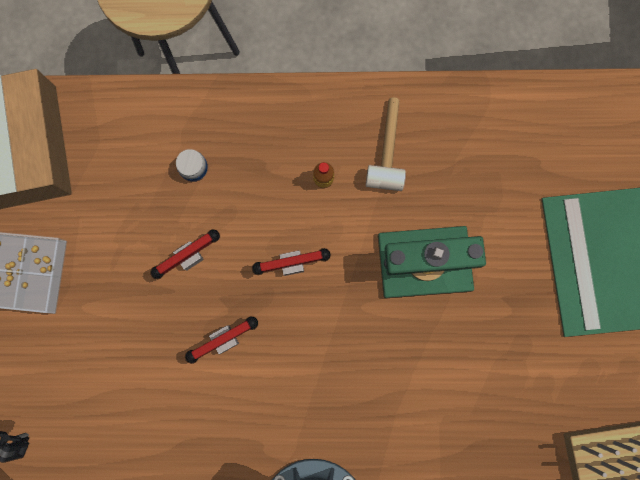

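Three red T-handles appear in the top view: A (185,253), B (291,262) and C (222,340). The press head is at (437,253), the bottle at (323,175), the tin at (191,165) and the mallet at (386,178). Next I'll measure each handle's distance from the base.

```bash
cat >> h.py <<'E'
def handles(c):
    P=pts(c); hsv=cv2.cvtColor(c["image"],cv2.COLOR_RGB2HSV); h,s,v=cv2.split(hsv)
    m=(((h<6)|(h>174))&(s>180)&(v>80)&(c["range_z"]>0)).astype(np.uint8)
    n,l,st,ce=cv2.connectedComponentsWithStats(m); out=[]
    for i in range(1,n):
        if st[i,4]<150: continue
        q=P[l==i]; zt=np.percentile(q[:,2],90); t=q[q[:,2]>zt-.006]
        (cx,cy),(w,hh),_=r=cv2.minAreaRect(t[:,:2].astype(np.float32)*1000)
        e=np.linalg.eigh(np.cov(t[:,:2].T))[1][:,1]
        out.append(dict(px=ce[i].round(),c=np.array([cx,cy])/1000,z=zt,size=(w,hh),yaw=np.degrees(np.arctan2(e[1],e[0]))%180))
    return out
E
python3 - <<'E'
from h import *
for n in("top","scene"):
    c=dict(np.load(f"{n}1.npz"))
    for o in handles(c): print(n,o,np.hypot(*o["c"]))
    P=pts(c); 
    if n=="top":
        for u,v in((437,253),(398,257),(475,251),(323,168),(191,160),(386,178),(390,130)): print((u,v),P[v,u].round(4))
        m=(abs(P[...,2]-.17)<.006); m[:, :400]=0; m[:,480:]=0;m[:220]=0;m[290:]=0
        print("headtop",m.sum(),np.median(P[m],0)); 
        save(cv2.resize(c["image"][225:285,385:485],None,fx=6,fy=6,interpolation=2),"pics/head.png")
    else: save(cv2.resize(c["image"][170:310,290:560],None,fx=2.9,fy=2.9,interpolation=2),"pics/hand.png")
E
```

```text
top {'px': array([184., 253.]), 'c': array([0.53189966, 0.26681674]), 'z': np.float64(0.06517423172189556), 'size': (17.875232696533203, 127.64552307128906), 'yaw': np.float64(123.52025693651704)} 0.5950700968607567
top {'px': array([291., 261.]), 'c': array([0.51561475, 0.04399951]), 'z': np.float64(0.06554186999892093), 'size': (16.880474090576172, 128.0096435546875), 'yaw': np.float64(101.60828682022535)} 0.5174886698477665
top {'px': array([220., 340.]), 'c': array([0.35394174, 0.18675018]), 'z': np.float64(0.06491474885632069), 'size': (17.245948791503906, 129.11756896972656), 'yaw': np.float64(119.2658685349952)} 0.40018794032282595
(437, 253) [ 0.5168 -0.2374  0.171 ]
(398, 257) [ 0.5128 -0.1674  0.1435]
(475, 251) [ 0.5234 -0.3144  0.1475]
(323, 168) [ 0.7017 -0.0238  0.102 ]
(191, 160) [0.7343 0.2588 0.0543]
(386, 178) [ 0.6928 -0.1575  0.0499]
(390, 130) [ 0.8053 -0.1705  0.0294]
headtop 84 [ 0.51857322 -0.23948375  0.16881871]
scene {'px': array([434., 209.]), 'c': array([0.35581113, 0.18797345]), 'z': np.float64(0.06265923225764573), 'size': (20.943103790283203, 128.29283142089844), 'yaw': np.float64(119.11340614070632)} 0.4024121962424582
scene {'px': array([358., 256.]), 'c': array([0.51765204, 0.04567489]), 'z': np.float64(0.06250683418009204), 'size': (19.900402069091797, 128.06387329101562), 'yaw': np.float64(101.65736947429293)} 0.5196631875452186
scene {'px': array([496., 262.]), 'c': array([0.53343115, 0.26870636]), 'z': np.float64(0.06292960812709299), 'size': (19.991180419921875, 128.85240173339844), 'yaw': np.float64(123.53891523180123)} 0.5972871186638435
scene {'px': array([307., 306.]), 'c': array([ 0.7043009 , -0.02288717]), 'z': np.float64(0.10077984389871114), 'size': (19.78496742248535, 20.892539978027344), 'yaw': np.float64(6.51858483716407)} 0.7046726791516259
```

View pics/head.png

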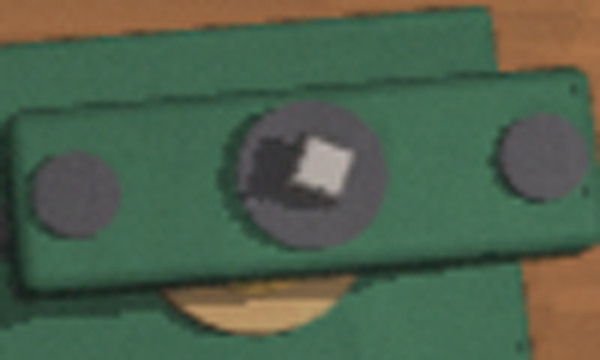

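View pics/hand.png

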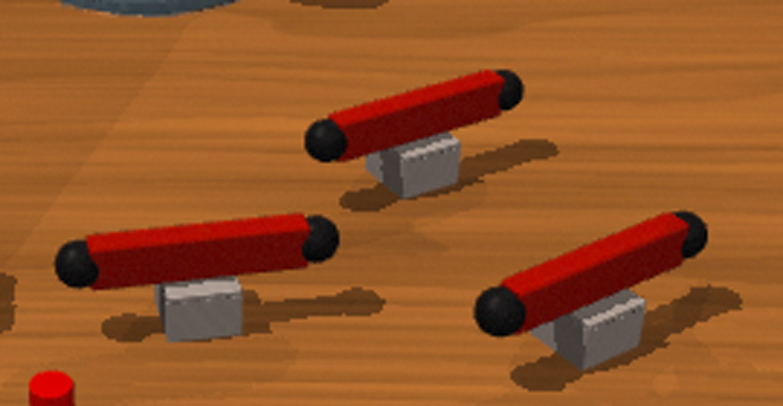

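The farthest is A (top 184,253; scene 496,262), at r≈0.597 m against 0.52 for B and 0.40 for C. The crop confirms it, on the right at (590,290). First I'll align the twist and move over A.

>>> drive_tool(
  commands=[
    {"twist": 9, "claw": 0},
    {"twist": 9, "claw": 0},
    {"twist": 9, "claw": 0},
    {"twist": 8.7, "claw": 0},
    {"tx": 1.4, "ty": 4.5, "claw": 0},
    {"tx": 1.4, "ty": 4.5, "claw": 0},
    {"tx": 1.4, "ty": 4.5, "claw": 0},
    {"tx": 1.4, "ty": 4.5, "claw": 0},
  ],
  grip_force=60,
)

```text
invalid input at $.commands[0]: expected keys claw, tx, ty, tz, twist
```

>>> drive_tool(
  commands=[
    {"tx": 1.4, "ty": 4.5, "claw": 0},
    {"tx": 1.4, "ty": 4.5, "claw": 0},
    {"tx": 1.4, "ty": 4.5, "claw": 0},
    {"tx": 1.4, "ty": 4.5, "claw": 0},
    {"tx": 1.4, "ty": 4.5, "claw": 0},
    {"claw": 0},
    {"claw": 0},
  ],
)

```text
invalid input at $.commands[0]: expected keys claw, tx, ty, tz, twist
```

```bash
cat >> h.py <<'E'
def todo(x,y,z,a):
    o=get_obs(); M=R.from_quat(o["ee_rot"]).as_matrix(); cur=np.degrees(np.arctan2(M[1,0],M[0,0]))
    print("t",o["clock"],"pos",o["ee_pos"].round(4),"a",cur.round(2),"zaxis",M[:,2].round(4),"F",o["force"].round(1),"T",o["ft_torque"].round(2),"w",o["width"].round(4),"j6",o["joint_positions"][5].round(3))
    print("twist",((cur-a+180)%360-180).round(2)); 
    for s,b in(("now",cur),("after twist",a)):
        r=np.radians(b); X=np.array([np.cos(r),np.sin(r),0]);Y=np.array([np.sin(r),-np.cos(r),0]);d=np.array([x,y,z])-o["ee_pos"]
        print(s,"cm",(100*np.array([d@X,d@Y,-d[2]])).round(2))
E
python3 - <<'E'
from h import *
todo(.5325,.268,.036,33.5)
# press head
for n in("top","scene"):
    c=dict(np.load(f"{n}1.npz")); P=pts(c); z=P[...,2]
    near=np.hypot(P[...,0]-.518,P[...,1]+.238)<.03
    m=near&(z>.157)&(z<.18); q=P[m]; print(n,"head",m.sum(),q.mean(0).round(4),cv2.minAreaRect((q[:,:2]*1000).astype(np.float32)))
    t=near&(z>.166); q=P[t]; print(" top",t.sum(),q.mean(0).round(4),cv2.minAreaRect((q[:,:2]*1000).astype(np.float32)))
    s=(np.hypot(P[...,0]-.518,P[...,1]+.238)<.035)&(abs(z-.149)<.0035); q=P[s]; print(" shoulder",s.sum(),cv2.minEnclosingCircle((q[:,:2]*1000).astype(np.float32)))
    # bright facet rays onto z=.17
    g=c["image"].min(-1); f=(near&(g>150)).astype(np.uint8)
    k,l,st,ce=cv2.connectedComponentsWithStats(f); i=1+st[1:,4].argmax() if k>1 else 0; v,u=np.nonzero(l==i)
    M=R.from_quat(c["orientation"]).as_matrix();K=c["K"];d=np.stack([(u-K[0,2])/K[0,0],(v-K[1,2])/K[1,1],np.ones(len(u))],-1)@M.T
    h=c["eye"]+d*((.17-c["eye"][2])/d[:,2])[:,None]; print(" bright",len(u),ce[i],cv2.minAreaRect((h[:,:2]*1000).astype(np.float32)),h.mean(0))
c=dict(np.load("scene1.npz"));save(cv2.resize(c["image"][180:220,150:215],None,fx=10,fy=10,interpolation=2),"pics/head2.png")
E
```

```text
Traceback (most recent call last):
  File "h.py", line 24, in todo
    print("t",o["clock"],"pos",o["ee_pos"].round(4),"a",cur.round(2),"zaxis",M[:,2].round(4),"F",o["force"].round(1),"T",o["ft_torque"].round(2),"w",o["width"].round(4),"j6",o["joint_positions"][5].round(3))
                                                                                                                                                     ^^^^^^^^^^^^^^^^
AttributeError: 'float' object has no attribute 'round'
```

All five keys are required in every row.

>>> drive_tool(
  commands=[
    {"claw": 0, "tx": 0, "ty": 0, "tz": 0, "twist": 9},
    {"claw": 0, "tx": 0, "ty": 0, "tz": 0, "twist": 9},
    {"claw": 0, "tx": 0, "ty": 0, "tz": 0, "twist": 9},
    {"claw": 0, "tx": 0, "ty": 0, "tz": 0, "twist": 8.7},
    {"claw": 0, "tx": 1.4, "ty": 4.5, "tz": 0, "twist": 0},
    {"claw": 0, "tx": 1.4, "ty": 4.5, "tz": 0, "twist": 0},
    {"claw": 0, "tx": 1.4, "ty": 4.5, "tz": 0, "twist": 0},
    {"claw": 0, "tx": 1.4, "ty": 4.5, "tz": 0, "twist": 0},
  ],
  grip_force=60,
)

```text
clock: 1.1
ee_pos: [0.3509, 0.4172, 0.2309]
ee_rot: [0.958, 0.288, -0.0, 0.0]
force: [0.1, 0.9, 0.4]
width: 0.0854
```

>>> drive_tool(
  commands=[
    {"claw": 0, "tx": 1.4, "ty": 4.5, "tz": 0, "twist": 0},
    {"claw": 0, "tx": 1.4, "ty": 4.5, "tz": 0, "twist": 0},
    {"claw": 0, "tx": 1.4, "ty": 4.5, "tz": 0, "twist": 0},
    {"claw": 0, "tx": 1.4, "ty": 4.5, "tz": 0, "twist": 0},
    {"claw": 0, "tx": 1.4, "ty": 4.5, "tz": 0, "twist": 0},
    {"claw": 0, "tx": 0, "ty": 0, "tz": 0, "twist": 0},
    {"claw": 0, "tx": 0, "ty": 0, "tz": 0, "twist": 0},
  ],
)

```text
clock: 1.98
ee_pos: [0.5322, 0.2695, 0.2307]
ee_rot: [0.958, 0.288, -0.001, -0.0]
force: [-0.3, 1.3, 0.1]
width: 0.0852
```

```bash
sed -i 's/o\["width"\].round(4)/round(o["width"],4)/' h.py
python3 - <<'E'
from h import *
todo(.5325,.268,.036,33.5)
for n in("top","scene"):
    c=dict(np.load(f"{n}1.npz")); P=pts(c); z=P[...,2]
    near=np.hypot(P[...,0]-.518,P[...,1]+.238)<.03
    for nm,m in(("head",near&(z>.157)&(z<.18)),("top",near&(z>.166))):
        q=P[m]; print(n,nm,m.sum(),q.mean(0).round(4),cv2.minAreaRect((q[:,:2]*1000).astype(np.float32)) if len(q) else "")
    s=(np.hypot(P[...,0]-.518,P[...,1]+.238)<.035)&(abs(z-.149)<.0035); q=P[s]; print(" shoulder",s.sum(),cv2.minEnclosingCircle((q[:,:2]*1000).astype(np.float32)))
    g=c["image"].min(-1); f=(near&(g>150)).astype(np.uint8)
    k,l,st,ce=cv2.connectedComponentsWithStats(f)
    if k>1:
        i=1+st[1:,4].argmax(); v,u=np.nonzero(l==i)
        M=R.from_quat(c["orientation"]).as_matrix();K=c["K"];d=np.stack([(u-K[0,2])/K[0,0],(v-K[1,2])/K[1,1],np.ones(len(u))],-1)@M.T
        h=c["eye"]+d*((.17-c["eye"][2])/d[:,2])[:,None]; print(" bright",len(u),ce[i],cv2.minAreaRect((h[:,:2]*1000).astype(np.float32)),h.mean(0))
c=dict(np.load("scene1.npz"));save(cv2.resize(c["image"][180:220,150:215],None,fx=10,fy=10,interpolation=2),"pics/head2.png")
E
```

```text
t 1.975 pos [0.5322 0.2695 0.2307] a 33.48 zaxis [-0.0015 -0.     -1.    ] F [-0.3  1.3  0.1] T [ 0.06 -0.06 -0.01] w 0.0852 j6 -0.315
twist -0.02
now cm [-0.05  0.14 19.47]
after twist cm [-0.05  0.14 19.47]
top head 100 [ 0.5177 -0.2394  0.1679] ((518.3605346679688, -239.95956420898438), (17.951496124267578, 18.249738693237305), 67.50251007080078)
top top 76 [ 0.5177 -0.2403  0.1696] ((518.1284790039062, -240.04998779296875), (17.56459617614746, 17.328798294067383), 67.03694915771484)
 shoulder 332 ((516.7728881835938, -241.88479614257812), 30.06085968017578)
 bright 42 [438.78571429 252.26190476] ((518.3821411132812, -240.9029541015625), (11.186702728271484, 12.19094467163086), 70.1830825805664) [ 0.51833917 -0.24096176  0.17      ]
scene head 155 [ 0.5225 -0.238   0.1651] ((518.9752197265625, -239.10769653320312), (20.531538009643555, 22.230045318603516), 70.97193145751953)
scene top 74 [ 0.5211 -0.2387  0.1688] ((519.8419189453125, -239.99154663085938), (19.675262451171875, 17.565629959106445), 75.51858520507812)
 shoulder 277 ((518.0411987304688, -237.8593292236328), 25.856142044067383)
 bright 9 [178.         192.44444444] ((520.5379028320312, -241.39247131347656), (8.407306671142578, 5.176464080810547), 36.92896270751953) [ 0.5205013  -0.24052208  0.17      ]
```

View pics/head2.png

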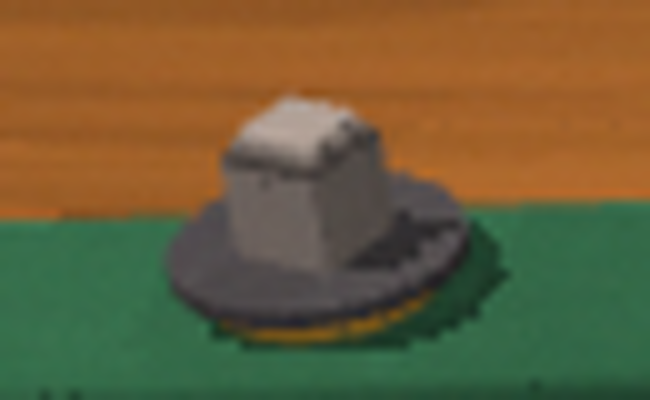

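The head is square-on at about (0.519, -0.240), with yaw ≈ 69–70° (mod 90°). The crop shows it at px (178,193) of the scene view. Now I'll lower onto handle A and grip.

>>> drive_tool(
  commands=[
    {"claw": 0, "tx": 0, "ty": 0.1, "tz": 4, "twist": 0},
    {"claw": 0, "tx": 0, "ty": 0, "tz": 4, "twist": 0},
    {"claw": 0, "tx": 0, "ty": 0, "tz": 4, "twist": 0},
    {"claw": 0, "tx": 0, "ty": 0, "tz": 3.5, "twist": 0},
    {"claw": 0, "tx": 0, "ty": 0, "tz": 2, "twist": 0},
    {"claw": 0, "tx": 0, "ty": 0, "tz": 1, "twist": 0},
    {"claw": 0, "tx": 0, "ty": 0, "tz": 0.9, "twist": 0},
    {"claw": 0, "tx": 0, "ty": 0, "tz": 0, "twist": 0},
  ],
)

```text
clock: 2.98
ee_pos: [0.5334, 0.2688, 0.0375]
ee_rot: [0.958, 0.288, 0.0, -0.0]
force: [0.5, -0.2, 0.2]
width: 0.0856
```

>>> drive_tool(
  commands=[
    {"claw": 1, "tx": 0, "ty": 0, "tz": 0, "twist": 0},
    {"claw": 1, "tx": 0, "ty": 0, "tz": 0, "twist": 0},
    {"claw": 1, "tx": 0, "ty": 0, "tz": 0, "twist": 0},
    {"claw": 1, "tx": 0, "ty": 0, "tz": 0, "twist": 0},
    {"claw": 1, "tx": 0, "ty": 0, "tz": 0, "twist": 0},
    {"claw": 1, "tx": 0, "ty": 0, "tz": 0, "twist": 0},
  ],
  grip_force=60,
)

```text
clock: 3.72
ee_pos: [0.5333, 0.2686, 0.0377]
ee_rot: [0.958, 0.288, -0.0, 0.0]
force: [-3.2, -1.4, 5.5]
width: 0.0173
```

>>> drive_tool(
  commands=[
    {"claw": 1, "tx": 0, "ty": 0, "tz": -1, "twist": 0},
    {"claw": 1, "tx": 0, "ty": 0, "tz": -2.5, "twist": 0},
    {"claw": 1, "tx": 0, "ty": 0, "tz": -3.5, "twist": 0},
    {"claw": 1, "tx": 0, "ty": 0, "tz": -4, "twist": 0},
    {"claw": 1, "tx": 0, "ty": 0, "tz": -4, "twist": 0},
    {"claw": 1, "tx": 0, "ty": 0, "tz": -3, "twist": 0},
    {"claw": 1, "tx": 0, "ty": 0, "tz": -2, "twist": 0},
    {"claw": 1, "tx": 0, "ty": 0, "tz": -1, "twist": 0},
  ],
)

```text
clock: 4.72
ee_pos: [0.5333, 0.2688, 0.2482]
ee_rot: [0.958, 0.288, 0.0, -0.0]
force: [-0.3, 1.0, -4.8]
width: 0.0169
```

>>> drive_tool(
  commands=[
    {"claw": 1, "tx": 0, "ty": 0, "tz": 0, "twist": -6},
    {"claw": 1, "tx": 0, "ty": 0, "tz": 0, "twist": -8},
    {"claw": 1, "tx": 0, "ty": 0, "tz": 0, "twist": -8},
    {"claw": 1, "tx": 0, "ty": 0, "tz": 0, "twist": -8},
    {"claw": 1, "tx": 0, "ty": 0, "tz": 0, "twist": -6},
    {"claw": 1, "tx": 0, "ty": 0, "tz": 0, "twist": 0},
  ],
)

```text
clock: 5.48
ee_pos: [0.5326, 0.2685, 0.2461]
ee_rot: [0.822, 0.57, -0.001, -0.0]
force: [-0.8, -0.4, -5.2]
width: 0.0172
```

Run:
```python
from h import *
todo(.519,-.240,.245,69.5)
c=camera("scene")
for o in handles(c): print(o)
```

```text
t 5.475 pos [0.5326 0.2685 0.2461] a 69.46 zaxis [-2.1e-03 -5.0e-04 -1.0e+00] F [-0.8 -0.4 -5.2] T [-0.05 -0.02 -0.04] w 0.0172 j6 -0.944
twist -0.04
now cm [-48.09  16.57   0.11]
after twist cm [-48.11  16.53   0.11]
{'px': array([514., 138.]), 'c': array([0.53255273, 0.26906012]), 'z': np.float64(0.2713747330364605), 'size': (18.6030216217041, 130.5442657470703), 'yaw': np.float64(160.728231879521)}
{'px': array([434., 209.]), 'c': array([0.35627625, 0.18908388]), 'z': np.float64(0.06271850641186569), 'size': (19.83711814880371, 130.12646484375), 'yaw': np.float64(119.23484394007889)}
{'px': array([358., 256.]), 'c': array([0.51737109, 0.04561866]), 'z': np.float64(0.0625204365694565), 'size': (19.664569854736328, 128.20521545410156), 'yaw': np.float64(101.48871738475646)}
{'px': array([307., 306.]), 'c': array([ 0.70524695, -0.02316373]), 'z': np.float64(0.10090425599057778), 'size': (20.50567054748535, 19.235546112060547), 'yaw': np.float64(34.79117141904504)}
```

Handle A is held and lifted, with the bar top at 0.271. Carrying it across to the press.

>>> drive_tool(
  commands=[
    {"claw": 1, "tx": -2.5, "ty": 0.9, "tz": 0, "twist": 0},
    {"claw": 1, "tx": -4.5, "ty": 1.5, "tz": 0, "twist": 0},
    {"claw": 1, "tx": -4.5, "ty": 1.5, "tz": 0, "twist": 0},
    {"claw": 1, "tx": -4.5, "ty": 1.5, "tz": 0, "twist": 0},
    {"claw": 1, "tx": -4.5, "ty": 1.5, "tz": 0, "twist": 0},
    {"claw": 1, "tx": -4.5, "ty": 1.6, "tz": 0, "twist": 0},
    {"claw": 1, "tx": -4.5, "ty": 1.6, "tz": 0, "twist": 0},
    {"claw": 1, "tx": -4.5, "ty": 1.6, "tz": 0, "twist": 0},
  ],
)

```text
clock: 6.52
ee_pos: [0.5235, -0.0922, 0.2471]
ee_rot: [0.822, 0.569, 0.0, -0.0]
force: [1.3, -0.3, -4.4]
width: 0.0171
```

>>> drive_tool(
  commands=[
    {"claw": 1, "tx": -4.5, "ty": 1.6, "tz": 0, "twist": 0},
    {"claw": 1, "tx": -4.5, "ty": 1.6, "tz": 0, "twist": 0},
    {"claw": 1, "tx": -3.2, "ty": 1, "tz": 0, "twist": 0},
    {"claw": 1, "tx": -1.9, "ty": 0.6, "tz": 0, "twist": 0},
    {"claw": 1, "tx": 0, "ty": 0, "tz": 0, "twist": 0},
    {"claw": 1, "tx": 0, "ty": 0, "tz": 0, "twist": 0},
  ],
)

```text
clock: 7.28
ee_pos: [0.5195, -0.2386, 0.247]
ee_rot: [0.822, 0.57, 0.0, -0.001]
force: [-0.9, 0.0, -4.4]
width: 0.0167
```

Run:
```python
from h import *
todo(.519,-.240,.21,69.5)
c=camera("scene")
for o in handles(c)[:1]: print(o)
save(cv2.resize(c["image"][40:240,80:300],None,fx=3,fy=3,interpolation=2),"pics/over.png")
```

```text
t 7.275 pos [ 0.5195 -0.2386  0.247 ] a 69.52 zaxis [-4.e-04  1.e-03 -1.e+00] F [-0.9  0.  -4.4] T [0.02 0.02 0.03] w 0.0167 j6 -1.852
twist 0.02
now cm [-0.15  0.    3.7 ]
after twist cm [-0.15  0.    3.7 ]
{'px': array([190., 126.]), 'c': array([ 0.50076483, -0.21536685]), 'z': np.float64(0.2716593668728614), 'size': (78.96878051757812, 17.2946834564209), 'yaw': np.float64(173.4617456429805)}
```

View pics/over.png

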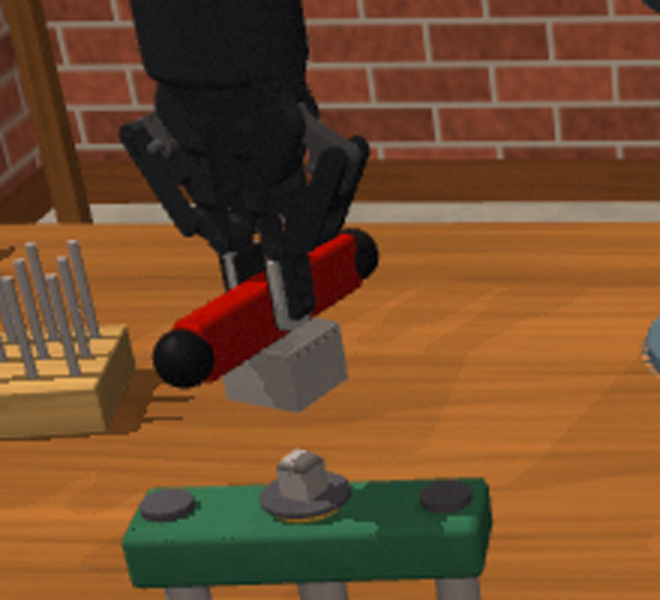

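The handle is held level above the head. I'll check the lateral fit by casting the hub's underside corners and the head's foot corners from the same camera.

Run:
```python
from h import *
c=dict(np.load("scene1.npz")); M=R.from_quat(c["orientation"]).as_matrix();K=c["K"]
def cast(px,z):
    px=np.array(px); d=np.c_[(px[:,0]-K[0,2])/K[0,0],(px[:,1]-K[1,2])/K[1,1],np.ones(len(px))]@M.T
    return (c["eye"]+d*((z-c["eye"][2])/d[:,2])[:,None])[:,:2]*1000
for nm,p,z in(("hub",[(156,171.7),(179.3,176.7),(195,166.7)],.2096),("head",[(173.2,205),(182.8,207.2),(188.8,204)],.148)):
    q=cast(p,z); e=np.diff(q,axis=0); print(nm,q.round(1).tolist(),"ctr",(q[0]+q[2])/2,"edges",np.linalg.norm(e,axis=1),np.degrees(np.arctan2(e[:,1],e[:,0])))
```

```text
hub [[527.3, -266.7], [544.3, -225.5], [509.2, -210.0]] ctr [ 518.26621883 -238.33848932] edges [44.50675063 38.3128416 ] [ 67.56304015 156.13796513]
head [[522.1, -251.6], [529.1, -234.0], [518.5, -227.0]] ctr [ 520.2896003 -239.2896543] edges [18.87079278 12.6762521 ] [ 68.2942487  146.33397807]
```

Hub and head agree within about 2 mm and 2°, which is inside the chamfer's capture range. Descending.

>>> drive_tool(
  commands=[
    {"claw": 1, "tx": -0.1, "ty": 0, "tz": 1.5, "twist": 0},
    {"claw": 1, "tx": 0, "ty": 0, "tz": 1.5, "twist": 0},
    {"claw": 1, "tx": 0, "ty": 0, "tz": 0.7, "twist": 0},
    {"claw": 1, "tx": 0, "ty": 0, "tz": 0.4, "twist": 0},
    {"claw": 1, "tx": 0, "ty": 0, "tz": 0.4, "twist": 0},
    {"claw": 1, "tx": 0, "ty": 0, "tz": 0, "twist": 0},
  ],
)

```text
clock: 8.07
ee_pos: [0.5191, -0.2406, 0.2022]
ee_rot: [0.822, 0.57, 0.0, -0.0]
force: [0.3, 0.9, -5.0]
width: 0.0167
```

>>> drive_tool(
  commands=[
    {"claw": 1, "tx": 0, "ty": 0, "tz": 0.3, "twist": 0},
    {"claw": 1, "tx": 0, "ty": 0, "tz": 0.3, "twist": 0},
    {"claw": 1, "tx": 0, "ty": 0, "tz": 0.3, "twist": 0},
    {"claw": 1, "tx": 0, "ty": 0, "tz": 0, "twist": 0},
  ],
)

```text
clock: 8.57
ee_pos: [0.5189, -0.2405, 0.1928]
ee_rot: [0.822, 0.57, -0.0, -0.0]
force: [1.1, 0.6, -5.1]
width: 0.0169
```

>>> drive_tool(
  commands=[
    {"claw": 1, "tx": 0, "ty": 0, "tz": 0.2, "twist": 0},
    {"claw": 1, "tx": 0, "ty": 0, "tz": 0.2, "twist": 0},
    {"claw": 1, "tx": 0, "ty": 0, "tz": 0.1, "twist": 0},
    {"claw": 1, "tx": 0, "ty": 0, "tz": 0, "twist": 0},
  ],
)

```text
clock: 9.07
ee_pos: [0.5191, -0.2406, 0.1881]
ee_rot: [0.822, 0.57, -0.0, -0.0]
force: [-0.1, 1.3, -4.9]
width: 0.0174
```

>>> drive_tool(
  commands=[
    {"claw": 1, "tx": 0, "ty": 0, "tz": 0.1, "twist": 0},
    {"claw": 1, "tx": 0, "ty": 0, "tz": 0.1, "twist": 0},
    {"claw": 1, "tx": 0, "ty": 0, "tz": 0, "twist": 0},
  ],
)

```text
clock: 9.45
ee_pos: [0.5191, -0.2406, 0.1862]
ee_rot: [0.822, 0.57, 0.0, -0.0]
force: [0.8, 1.6, -5.6]
width: 0.0169
```

>>> drive_tool(
  commands=[
    {"claw": 1, "tx": 0, "ty": 0, "tz": 0.1, "twist": 0},
    {"claw": 1, "tx": 0, "ty": 0, "tz": 0, "twist": 0},
  ],
)

```text
clock: 9.7
ee_pos: [0.5192, -0.2407, 0.1856]
ee_rot: [0.822, 0.57, 0.0, 0.0]
force: [-0.5, 1.2, -1.5]
width: 0.0171
```

The hub is home: TCP z 0.1856 against the expected 0.1857, with contact felt. Turning clockwise, which is positive twist.

>>> drive_tool(
  commands=[
    {"claw": 1, "tx": 0, "ty": 0, "tz": 0, "twist": 4},
    {"claw": 1, "tx": 0, "ty": 0, "tz": 0, "twist": 5},
    {"claw": 1, "tx": 0, "ty": 0, "tz": 0, "twist": 5},
    {"claw": 1, "tx": 0, "ty": 0, "tz": 0, "twist": 5},
    {"claw": 1, "tx": 0, "ty": 0, "tz": 0, "twist": 5},
    {"claw": 1, "tx": 0, "ty": 0, "tz": 0, "twist": 4},
    {"claw": 1, "tx": 0, "ty": 0, "tz": 0, "twist": 4},
    {"claw": 1, "tx": 0, "ty": 0, "tz": 0, "twist": 4},
  ],
)

```text
clock: 10.7
ee_pos: [0.519, -0.2404, 0.1857]
ee_rot: [0.958, 0.287, -0.0, -0.0]
force: [-1.3, 2.4, 0.0]
width: 0.0173
```

```bash
python3 -c "
from h import *
todo(.5192,-.2407,.1857,0)"
```

```text
t 10.7 pos [ 0.519  -0.2404  0.1857] a 33.41 zaxis [-3.e-04  2.e-04 -1.e+00] F [-1.3  2.4  0. ] T [0.49 0.21 0.18] w 0.0173 j6 -1.224
twist 33.41
now cm [-0.    0.04 -0.  ]
after twist cm [ 0.02  0.03 -0.  ]
```

Torque is 0.18 N·m, which is just screw friction, so the screw is turning. Continuing.

>>> drive_tool(
  commands=[
    {"claw": 1, "tx": 0, "ty": 0, "tz": 0, "twist": 4},
    {"claw": 1, "tx": 0, "ty": 0, "tz": 0, "twist": 4},
  ],
)

```text
clock: 10.95
ee_pos: [0.5189, -0.2405, 0.1857]
ee_rot: [0.976, 0.22, -0.0, -0.0]
force: [-1.7, 2.5, -0.1]
width: 0.0168
```

```bash
python3 -c "
from h import *
todo(.5192,-.2407,.1857,0)"
```

```text
t 10.95 pos [ 0.5189 -0.2405  0.1857] a 25.41 zaxis [-5.e-04  1.e-04 -1.e+00] F [-1.7  2.5 -0.1] T [0.43 0.31 0.18] w 0.0168 j6 -1.085
twist 25.41
now cm [ 0.01  0.03 -0.  ]
after twist cm [ 0.03  0.02 -0.  ]
```

>>> drive_tool(
  commands=[
    {"claw": 1, "tx": 0, "ty": 0, "tz": 0, "twist": 4},
    {"claw": 1, "tx": 0, "ty": 0, "tz": 0, "twist": 4},
  ],
)

```text
clock: 11.2
ee_pos: [0.5188, -0.2405, 0.1857]
ee_rot: [0.988, 0.151, -0.0, -0.0]
force: [-2.6, 2.6, 0.8]
width: 0.017
```

```bash
python3 -c "
from h import *
todo(.5192,-.2407,.1857,0)"
```

```text
t 11.2 pos [ 0.5188 -0.2405  0.1857] a 17.42 zaxis [-8.e-04 -1.e-04 -1.e+00] F [-2.6  2.6  0.8] T [0.37 0.39 0.18] w 0.017 j6 -0.945
twist 17.42
now cm [ 0.03  0.03 -0.  ]
after twist cm [ 0.04  0.02 -0.  ]
```

>>> drive_tool(
  commands=[
    {"claw": 1, "tx": 0, "ty": 0, "tz": 0, "twist": 3},
    {"claw": 1, "tx": 0, "ty": 0, "tz": 0, "twist": 3},
  ],
)

```text
clock: 11.45
ee_pos: [0.5188, -0.2406, 0.1857]
ee_rot: [0.995, 0.101, -0.001, 0.0]
force: [-2.6, 1.4, 0.0]
width: 0.0168
```

```bash
python3 -c "
from h import *
todo(.5192,-.2407,.1857,0)"
```

```text
t 11.45 pos [ 0.5188 -0.2406  0.1857] a 11.59 zaxis [-1.1e-03 -8.0e-04 -1.0e+00] F [-2.6  1.4  0. ] T [0.28 0.47 1.73] w 0.0168 j6 -0.843
twist 11.59
now cm [0.04 0.02 0.  ]
after twist cm [0.04 0.01 0.  ]
```

>>> drive_tool(
  commands=[
    {"claw": 1, "tx": 0, "ty": 0, "tz": 0, "twist": 3},
    {"claw": 1, "tx": 0, "ty": 0, "tz": 0, "twist": 3},
  ],
)

```text
clock: 11.7
ee_pos: [0.5189, -0.2413, 0.1859]
ee_rot: [0.999, 0.049, -0.001, 0.001]
force: [-2.8, -1.5, -0.7]
width: 0.0168
```

```bash
python3 -c "
from h import *
todo(.5192,-.2407,.1857,0)"
```

```text
t 11.7 pos [ 0.5189 -0.2413  0.1859] a 5.67 zaxis [-9.0e-04 -2.7e-03 -1.0e+00] F [-2.8 -1.5 -0.7] T [-0.22  0.37  2.32] w 0.0168 j6 -0.739
twist 5.67
now cm [ 0.04 -0.06  0.02]
after twist cm [ 0.03 -0.06  0.02]
```

The stop was reached at a≈12°: torque jumped from 0.18 to 2.3 N·m and the pads are now just slipping on the bar. Releasing and retreating upward.

>>> drive_tool(
  commands=[
    {"claw": 0.6, "tx": 0, "ty": 0, "tz": 0, "twist": 0},
    {"claw": 0.4, "tx": 0, "ty": 0, "tz": 0, "twist": 0},
    {"claw": 0, "tx": 0, "ty": 0, "tz": 0, "twist": 0},
    {"claw": 0, "tx": 0, "ty": 0, "tz": 0, "twist": 0},
    {"claw": 0, "tx": 0, "ty": 0, "tz": 0, "twist": 0},
  ],
)

```text
clock: 12.32
ee_pos: [0.5192, -0.2407, 0.1854]
ee_rot: [0.999, 0.048, 0.0, 0.0]
force: [0.4, -0.2, -0.6]
width: 0.0855
```

>>> drive_tool(
  commands=[
    {"claw": 0, "tx": 0, "ty": 0, "tz": -1, "twist": 0},
    {"claw": 0, "tx": 0, "ty": 0, "tz": -3, "twist": 0},
    {"claw": 0, "tx": 0, "ty": 0, "tz": -4, "twist": 0},
    {"claw": 0, "tx": 0, "ty": -5, "tz": -2, "twist": 0},
    {"claw": 0, "tx": -5, "ty": 0, "tz": -2, "twist": 0},
    {"claw": 0, "tx": -5, "ty": -2, "tz": 0, "twist": 0},
    {"claw": 0, "tx": -4, "ty": -3, "tz": 0, "twist": 0},
    {"claw": 0, "tx": 0, "ty": 0, "tz": 0, "twist": 0},
  ],
)

```text
clock: 13.32
ee_pos: [0.3684, -0.1532, 0.3062]
ee_rot: [0.999, 0.048, 0.001, 0.001]
force: [0.9, -0.3, 0.8]
width: 0.0854
```

Run:
```python
from h import *
todo(.5192,-.2407,.1857,0)
for n in("scene","top"):
    c=camera(n)
    for o in handles(c): print(n,o["px"],o["c"].round(4),round(o["z"],4),o["yaw"].round(1),o["size"])
    if n=="scene": save(cv2.resize(c["image"][150:400,90:390],None,fx=2.4,fy=2.4,interpolation=2),"pics/end.png")
```

```text
t 13.325 pos [ 0.3684 -0.1532  0.3062] a 5.51 zaxis [ 0.0016 -0.0014 -1.    ] F [ 0.9 -0.3  0.8] T [-0.03 -0.01 -0.03] w 0.0854 j6 -0.79
twist 5.51
now cm [14.17 10.16 12.05]
after twist cm [15.08  8.75 12.05]
scene [175. 177.] [ 0.5212 -0.2388] 0.2104 104.9 (20.567724227905273, 128.7997283935547)
scene [434. 209.] [0.3561 0.1884] 0.0629 119.5 (20.473609924316406, 128.73512268066406)
scene [358. 256.] [0.5179 0.0459] 0.0627 101.8 (21.715015411376953, 128.23388671875)
scene [307. 306.] [ 0.705 -0.023] 0.1009 19.5 (19.61328125, 20.293495178222656)
top [443. 250.] [ 0.5182 -0.2407] 0.2136 104.9 (16.757938385009766, 128.1032257080078)
top [290. 261.] [0.5158 0.0438] 0.0652 101.8 (16.92322540283203, 126.9877700805664)
top [220. 340.] [0.354  0.1874] 0.0651 119.4 (16.467355728149414, 128.31167602539062)
```

View pics/end.png

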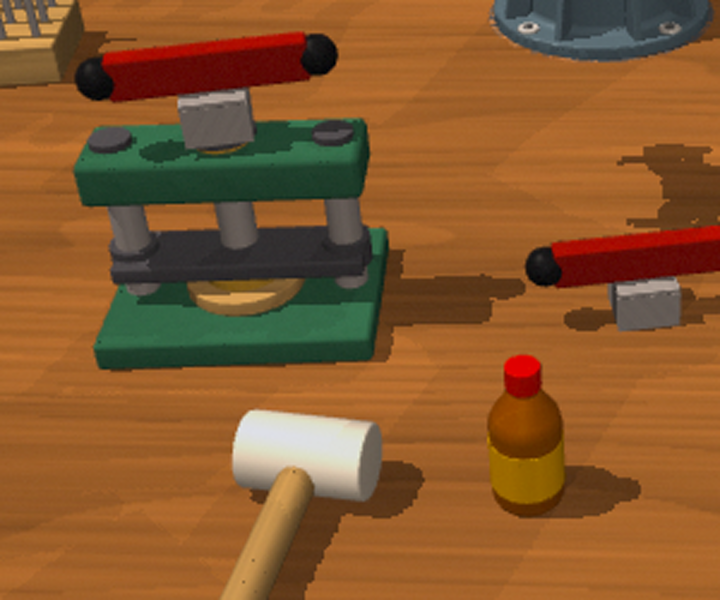

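The handle is seated: bar top 0.2104 against 0.210 if home, centred on the screw. The platen is down on the die and blank, and the bottle and mallet look undisturbed. Handing in.

```bash
python3 -c "
from h import *
P=pts(camera('top'))
print(P[160,191],P[168,323],P[178,386],P[130,390])
print(hand_in())"
```

```text
[0.73578785 0.25991478 0.04886817] [ 0.70240328 -0.02377686  0.09934397] [ 0.69298441 -0.15757753  0.04931433] [ 0.80331871 -0.16981563  0.03536237]
the job is handed in; nothing more can be done
None
```

The T-handle is on the press with its hub home, the screw is turned clockwise to its stop, and the job is handed in at about 13.4 s of the 51 s allowed. I took the farthest of the three look-alikes, at r ≈ 0.597 m.

Last checks:
- **Hub home:** contact was felt at tool height 0.1856 m against 0.1857 m expected. After release, the bar top read 0.2104 m in the scene view, against 0.210 m if fully home. The top view read 0.2136 m, about 3 mm high, as it also did for the handles on the table.
- **Turned to the stop:** the turning torque was about 0.18 N·m, then jumped to 1.7 and 2.3 N·m. The pads slipped a few degrees on the bar at the stop. The bar turned about 55° in all, and the picture shows the platen down on the blank.
- **Released:** the gripper is open and well clear of the handle.
- **Bystanders:** depth readings at the bottle, tin and mallet match the start within noise. Most agree to a few mm; the largest change is 6 mm in height on the mallet's thin handle.

No check failed.

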